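# Seat the humidity sensor board in the bench controller

### The arm

A 6-joint arm with a two-finger parallel gripper is mounted at the origin on the work surface. World frame = base frame: x ahead of the robot, y to its left, z up, the work surface at z = 0. Lengths are in m, angles in rad, forces in N, time in s.
With the tool pointing down it reaches from about 0.35 to 0.85 m from the base axis. Payload 8.1 kg.
Tool frame: the origin (TCP) lies at the centre of the arm's flange, where the gripper is bolted on; the fingertips stand 186 mm ahead of it and the grasp point (between the pads) lies 167 mm ahead of it; z points along the fingers, y is the line along which they close (so a half turn about z gives the same grasp; the last joint's range is limited). The gripper opens to 93 mm and grips with 3 to 60 N. Pads are 15 mm wide; open, the fingers measure 128 mm over their backs; the gripper's body (75 mm by 188 mm) begins 65 mm behind the grasp point.
Start: joints at [1.102, 0.13, 1.488, -0, 1.523, -0.085], TCP at [0.225, 0.556, 0.405] pointing down, gripper open.
Joint ranges: [-2.96, 2.96], [-0.89, 2.26], [0.02, 2.5], [-1.34, 4.48], [0, 2.73], [-2.66, 2.66]. Speed limits (rad/s): [2.39, 2.39, 2.79, 3.14, 3.14, 3.14].

### API

Orientations are given as a rotation vector (axis times angle).
In Python, from plant import read_state, read_camera, camera_params, robot gives the robot as it stands.
- The arm moves only by the tool carry_out, never from a script. Its argument "targets" is a list of rows, each an object of numbers: "hand": the opening in per cent of the stroke, from 0 (shut) to 100 (fully open); "x", "y", "z": the shift along the tool's x, y, z in m; "ax", "ay", "az": the turn, a rotation vector about the tool's x, y, z in rad. In form: [{"hand": .., "x": .., "y": .., "z": .., "ax": .., "ay": .., "az": ..}, ...]. A call has 1 to 8 rows; each row is the pose to reach, as a shift and turn from the pose commanded when the call began, along the tool's axes at that moment; what a row does not reach only later rows make up. A row lasts 1/8 s, in which the tool goes at most 62.5 mm and 10.7 degrees, less where a joint would pass 70% of its speed; a pose out of reach is approached as far as the arm can. A call with a gripper value outside its range is refused whole. The fingers move at their own pace and stop on an object; "newtons" is the grip in N (left out, the last holds). Time passes only in rows, so rows that repeat a pose let the fingers close. It gives the time, the measured TCP pose, the force, the opening and the grip force at its end, in the units of the state.
- read_state(): the state, without advancing time (a new reading comes with each control period).
- read_camera(name): name is "scene" or "top"; returns (picture, depth): 420x560x3 uint8, blue, green, red; 420x560 float32, m along the optical axis (not along the pixel's ray), 0 where there is no reading.
- camera_params(name): a dict with "fx", "fy", "cx", "cy" (pixels), "k1" (the pictures are not rectified: a ray, as slopes to the right and down, at radius r is drawn at 1 + k1 r^2 times it, then the intrinsics apply), "position" and "rotation" of the camera in the world. Camera axes: x right, y up, looking along -z (the intrinsics and any distortion apply to the point x, -y, -z); pixel columns grow to the right and rows downward; lengths in m; the calibration is good to about 2 mm. A picture is of the moment at which its call begins. camera_params takes no time and is no camera call.
- robot.close_job(): hands the job in; it is judged then, once.
The state is a dict: "t": time; "q": joint angles; "dq": joint speeds; "joint_torque": joint torques, N m; "tool_pos": TCP position; "orientation": TCP orientation; "force": force on the tool from outside, world axes, zero at the start; "wrist_torque": the same for the moment, N m; "opening": finger opening in m; "gripper_force": force on a finger pad.
Only numpy, scipy, OpenCV 4.12 (cv2) and the standard library are available. Lean on these libraries where they do the work, as an engineer would, in place of code of your own. Each camera call takes 0.05 s, during which the arm holds its last target. There are 200 camera calls.

### The job

Take the sensor board out of its slotted wooden block and, feeling for the slots, lower it gently down the two card guides of the bench controller until it rests on the sprung contacts, with both levers still open. Let go of it, then swing both levers up until they stop, so that they press the board fully home. Do not ram the board or crush the lever ends, and do not knock over or shove aside the glue bottle and the jar.

Things in the scene. Friction and masses are not known exactly. Their poses are not given: they have to be found in the camera images.
- board: Loose sensor board, about 150 g: a dark-green upright plate 4 mm thick (its x), 110 mm wide (its y), 70 mm high (its z), with an aluminium grip tab centred on its upper edge. Components on its -x face, at most 10 mm proud, 30 to 55 mm above the lower edge, within 40 mm of the middle, touch nothing. Origin: middle of the lower edge; z up.
- board_grip (a point): Centre of the board's aluminium grip tab: 10 mm thick (board x), 34 mm wide (board y), 28 mm high; 82 mm above the board's lower edge. Grasp here from above across the 10 mm thickness. Axes as the board's.
- stand: Fixed light wooden block 70 (x) x 140 (y) x 36 mm high, in whose slot the board stands at the start: slot along y, 6 mm wide, 114 mm long, 26 mm deep, floor 10 mm above the table. Origin: centre of the underside, on the table.
- frame: Fixed bench controller, an open card frame on a grey base 100 (x) x 200 (y) x 18 mm high; two steel cheeks at each end carry the levers (y = +-69 to 88 mm, x = +-15 to 19 mm, up to z = 106 mm). The board goes in from above between the guides, its y along the frame's y. Its lower edge first rests at z = 30 mm and is fully home at z = 25 mm. Origin: centre of the underside, on the table; left end +y.
- lever_left (a joint): Swing (rad) of the lever at the frame's +y end: 0 = upright = closed (end stop, board pressed home), grows as the handle leans outward to +y, 0.95 = fully open; starts 0.8 to 0.92. Stiff: 0.26 N m friction plus up to 0.18 N m from the contacts; stays put. Its nose clears the board's way beyond 0.75, meets its upper edge at about 0.2 and presses it down from there to 0. Axis: frame x.
- lever_right (a joint): The same lever mirrored at the frame's -y end: 0 = upright = closed, grows as the handle leans outward to -y.
- lever_left_knob (a point): Centre of the black plastic cross-bar at the end of the left lever's handle, a cylinder 14 mm in diameter and 26 mm long along x, 70 mm from the hinge; moves with the lever. Easily pinched by its two ends from above and led along its arc; grip it with less than 45 N. The handle below it is 8 mm thick (y) and 10 mm wide (x). Axes turn with the lever.
- lever_right_knob (a point): Centre of the same cross-bar of the right lever.
- lever_left_hinge (a point): Point on the left lever's hinge axis, 78.5 mm to +y from the frame's middle and 99 mm above its underside. Axes as the frame's.
- lever_right_hinge (a point): Point on the right lever's hinge axis, 78.5 mm to -y from the frame's middle and 99 mm above its underside. Axes as the frame's.
- glue: Bystander: standing glue bottle, 54 mm in diameter, 130 mm high, behind the stand (its far side). Origin: centre of the underside.
- jar: Bystander: low jar, 64 mm in diameter, 75 mm high, at the back. Origin: centre of the underside.
- contact_left (a joint): Travel (m, 0 to 0.007, grows as pressed down) of the brass sprung contact 33 mm to +y of the frame's middle. Free, its top is 30 mm above the frame's underside: there the board's lower edge meets it and rests when let go. It pushes back with 2 N at first and 1 N more per mm, and bottoms at 7 mm; fully home is 5 mm.
- contact_right (a joint): The same sprung contact 33 mm to -y of the frame's middle.
- guides_nominal (a point): Nominal middle between the guides, at their top, 80 mm above the frame's underside; axes as the frame's. The two grey guide blocks truly sit up to 11 mm to either side of here along x (an unmeasured shift: feel or see it). Their slots, facing along y, are 6 mm wide in x, chamfered to 8 mm at the top; slot floors 114 mm apart in y; blocks 50 mm deep in x with flat tops at z = 80 mm.
There are look-alikes about, which are no part of the job. What is meant by the board is not orange, and is the larger of those in its own colour. Of the things that look like the frame, the middle-sized one is meant.

How it is judged:
By the outcome, as a careful person would: the job done as asked, in the order asked, and still so for the second after the job is handed in, with the robot touching nothing.
It also fails if it takes over 72 s, if anything falls off the work surface, if the arm or the gripper's body presses on something with over 40 N, if the wrist force passes 120 N, or if a joint passes its speed limit or range.

## Working session

There is one attempt and no reset: what is moved stays moved. The work goes in short steps, Python scripts to look and compute and a tool call to move; the robot and the scene stay as the last step left them, time stands still between calls to the robot, and variables do not carry over. Pictures are saved under pics/ and viewed, at most 12 in all, crops included, and the job is handed in when it is done.

Besides the shell and the picture viewer there is one more tool, called after "Emit:" by a JSON object that holds its "api" and its "payload". carry_out: Moves the arm, as the interface text tells. Its arguments: {"type":"object","properties":{"targets":{"type":"array","items":{"type":"object","properties":{"hand":{"type":"number"},"x":{"type":"number"},"y":{"type":"number"},"z":{"type":"number"},"ax":{"type":"number"},"ay":{"type":"number"},"az":{"type":"number"}}}},"newtons":{"type":"number"}},"required":["targets"]}

```bash
mkdir -p pics; cat > h.py <<'E'
import numpy as np, cv2, pickle
from plant import *
def snap(tag):
    for n in("scene","top"):
        im,d=read_camera(n); cv2.imwrite(f"pics/{tag}_{n}.png",im); np.save(f"pics/{tag}_{n}.npy",d)
def world(n,u,v,depth):
    p=camera_params(n); a=np.array([(np.asarray(u,float)-p["cx"])/p["fx"],(np.asarray(v,float)-p["cy"])/p["fy"]])
    b=a.copy()
    for _ in range(30): b=a/(1+p["k1"]*(b**2).sum(0))
    c=np.stack([b[0]*depth,-b[1]*depth,-np.ones_like(b[0])*depth],-1)
    return c@np.array(p["rotation"]).T+np.array(p["position"])
def cloud(tag,n):
    d=np.load(f"pics/{tag}_{n}.npy"); v,u=np.mgrid[0:420,0:560]
    w=world(n,u,v,d); w[d==0]=np.nan; return w
E
python3 - <<'E'
from h import *
snap("a")
for n in("scene","top"): print(n,camera_params(n))
print(read_state())
E
```

```text
scene {'fx': 391.1375817685602, 'fy': 391.1375817685602, 'cx': 277.6854729418308, 'cy': 209.44660193365112, 'k1': -0.04546067229673065, 'position': array([1.30862426, 0.0552463 , 0.77407701]), 'rotation': array([0.64292492, 0.794918  , 1.67157289])}
top {'fx': 402.90604569532474, 'fy': 402.90604569532474, 'cx': 284.10390773034544, 'cy': 214.89776657551855, 'k1': -0.013834685512698628, 'position': array([ 0.43232774, -0.10304927,  1.24174512]), 'rotation': array([ 0.0442543 , -0.08912768, -1.53921198])}
{'t': 0.1, 'q': array([ 1.10159590e+00,  1.31094392e-01,  1.48917016e+00,  1.35184964e-05,
        1.52299517e+00, -8.53559863e-02]), 'dq': array([-0.0015643 , -0.002088  , -0.00348769,  0.00059818, -0.00011131,
       -0.00060357]), 'joint_torque': array([ 1.80543553e-03, -5.61340892e+01, -4.93095195e+01,  7.70403980e-02,
        2.91458401e-02,  6.82315346e-06]), 'tool_pos': array([0.22455255, 0.55617566, 0.40378698]), 'orientation': array([-5.99158077e-01, -3.08344921e+00,  2.51242888e-03]), 'force': array([-0.00167623, -0.7063755 , -0.58711828]), 'wrist_torque': array([-0.01603676,  0.03277687,  0.05106842]), 'gripper_force': 0.0, 'opening': 0.09319420476376804}
```

View pics/a_scene.png

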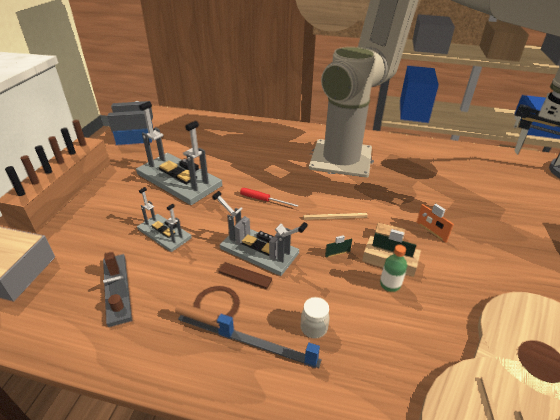

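View pics/a_top.png

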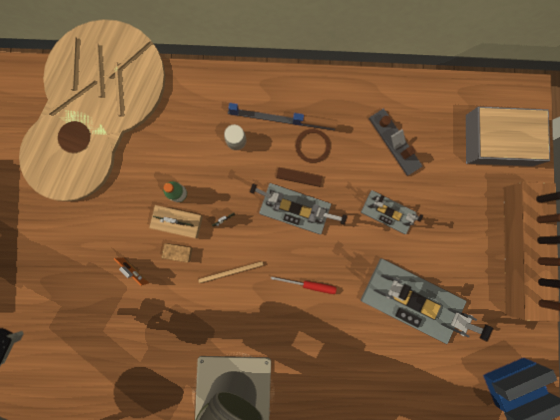

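```bash
sed -i 's/np.array(p\["rotation"\]).T/cv2.Rodrigues(np.array(p["rotation"]))[0].T/' h.py
python3 - <<'E'
from h import *
s=cv2.imread("pics/a_scene.png");t=cv2.imread("pics/a_top.png")
r=lambda im,x,y,w,h,k:cv2.resize(im[y:y+h,x:x+w],None,fx=k,fy=k,interpolation=cv2.INTER_CUBIC)
a=np.hstack([r(s,205,185,100,75,4),r(s,320,205,100,75,4)])
b=np.hstack([r(t,245,170,100,75,4),r(t,140,170,100,75,4)])
cv2.imwrite("pics/crop1.png",np.vstack([a,b]))
for n in("scene","top"):
    c=cloud("a",n); print(n)
    for (u,v) in ([(260,262),(280,262),(160,235),(400,255),(393,233),(348,300),(100,240),(450,300)] if n=="scene" else [(290,225),(390,225),(175,222),(235,136),(172,188),(230,240)]): print(u,v,c[v,u].round(4))
E
```

```text
scene
260 262 [ 0.6154 -0.1489  0.0181]
280 262 [ 0.6038 -0.0972  0.0193]
160 235 [ 0.5767 -0.4585  0.0119]
400 255 [0.6073 0.1932 0.1189]
393 233 [0.511  0.1796 0.1015]
348 300 [ 0.6703  0.0913 -0.0011]
100 240 [ 0.6259 -0.6276 -0.002 ]
450 300 [ 0.6092  0.3416 -0.0034]
top
290 225 [ 0.5084 -0.1564 -0.0023]
390 225 [ 0.5171 -0.4646  0.0113]
175 222 [0.5004 0.1722 0.1023]
235 136 [0.762  0.0167 0.0725]
172 188 [0.5927 0.1787 0.1299]
230 240 [ 0.4566  0.027  -0.0044]
```

View pics/crop1.png

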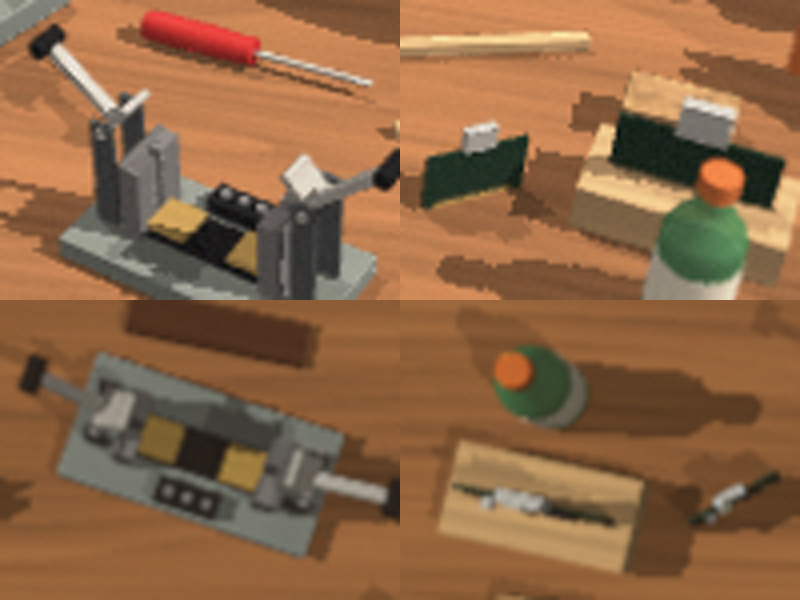

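```bash
cat >> h.py <<'E'
def ray(n,u,v,z):
    p=np.array(camera_params(n)["position"]); w=world(n,np.array([u]),np.array([v]),1.0)[0]-p
    return p+w*(z-p[2])/w[2]
def fit(P):
    c,(w,h),a=cv2.minAreaRect((P[:,:2]*1000).astype(np.float32)); return np.round([*c,w,h,a],1),len(P)
E
python3 - <<'E'
from h import *
print([ray("top",u,v,.018).round(4) for u,v in[(270,183),(330.75,203.75),(322,233.75),(259.25,213)]])
for n in("scene","top"):
    c=cloud("a",n).reshape(-1,3); c=c[~np.isnan(c[:,0])]
    def sel(x,y,r,z0,z1): return c[(np.hypot(c[:,0]-x,c[:,1]-y)<r)&(c[:,2]>z0)&(c[:,2]<z1)]
    print(n,"base",fit(sel(.565,-.13,.13,.012,.024)))
    for z0,z1 in((.072,.088),(.095,.112),(.112,.2)):
        P=sel(.565,-.13,.2,z0,z1); 
        for s in(1,-1):
            Q=P[s*(P[:,1]+.13)>0]; print(z0,s,fit(Q) if len(Q)>2 else 0, Q.mean(0).round(4) if len(Q) else "")
    print("stand",fit(sel(.5,.17,.09,.025,.042)))
    for z0,z1 in((.05,.09),(.087,.12)):
        P=sel(.5,.175,.065,z0,z1); print("board",fit(P),P.mean(0).round(4),P[:,2].max())
        m=P[:,:2].mean(0); _,_,V=np.linalg.svd(P[:,:2]-m); print(V[0])
E
```

```text
[array([ 0.6343, -0.0905,  0.018 ]), array([ 0.5763, -0.2788,  0.018 ]), array([ 0.4835, -0.2538,  0.018 ]), array([ 0.5409, -0.0608,  0.018 ])]
scene base (array([ 591. , -171.3,  187.6,  164.2,   73.5]), 1113)
0.072 1 (array([ 580.8, -104.8,   40.7,   46.3,   72.4]), 111) [ 0.5857 -0.1072  0.0789]
0.072 -1 (array([ 537.8, -232. ,   41.7,   51.1,   74.9]), 157) [ 0.5405 -0.2273  0.079 ]
0.095 1 (array([582.9, -90.7,  28.9,  41.5,  61.4]), 101) [ 0.5861 -0.0957  0.1051]
0.095 -1 (array([ 534.4, -249.8,   31.5,   40.9,   74.6]), 75) [ 0.54   -0.2471  0.1038]
0.112 1 (array([586.7, -75.5,  77.9,  27.9,  71.6]), 154) [ 0.5908 -0.0723  0.1323]
0.112 -1 (array([ 530.3, -263.6,   79.9,   29.1,   73.6]), 150) [ 0.5284 -0.2725  0.1313]
stand (array([480.4, 194.5, 138.2, 129.3,  79. ]), 627)
board (array([507.8, 186. , 104.9,  10.6,  77.5]), 355) [0.5078 0.1841 0.0687] 0.08986767397169437
[-0.19414474 -0.98097289]
board (array([507.6, 189.8,  34.3,  13.5,  79.3]), 105) [0.5098 0.1897 0.0989] 0.10700936462572996
[-0.20718476 -0.97830183]
top base (array([ 593. , -174.4,  189.6,  165.2,   73. ]), 1253)
0.072 1 (array([ 578.2, -105.3,   39.4,   49.5,   72.7]), 85) [ 0.5737 -0.1156  0.0806]
0.072 -1 (array([ 538.6, -232.1,   38.6,   49.9,   71.9]), 97) [ 0.5412 -0.2227  0.0807]
0.095 1 (array([583.2, -95.2,  18. ,  42.4,  71.9]), 73) [ 0.5827 -0.0952  0.1064]
0.095 -1 (array([ 537.4, -246.4,   20.3,   40.8,   72.7]), 65) [ 0.5378 -0.245   0.1061]
0.112 1 (array([588.1, -77. ,  77.1,  25.3,  72.9]), 141) [ 0.5894 -0.0726  0.1344]
0.112 -1 (array([ 530.9, -265.6,   81.2,   26.1,   72.8]), 152) [ 0.5291 -0.2697  0.1321]
stand (array([494.2, 176.6, 168.4, 143.1,  33.6]), 1183)
board (array([503.7, 186.1, 105.3,  12.6,  79.7]), 69) [0.5049 0.1844 0.0706] 0.08751681346758167
[0.15674222 0.98763955]
board (array([507.9, 187. ,  33.6,   9.9,  80.5]), 49) [0.5076 0.185  0.1051] 0.1113709617855303
[-0.18856268 -0.98206116]
```

Candidates: green boards at scene (395,245) in the stand and (339,246) loose and smaller, plus an orange one at (435,222). The larger green one, in the stand, is meant. Frames: (180,170) large, (260,245) middle, (165,230) small. The middle one is meant. The crop confirms both. Next I rectify the frame at the guide-top plane.

```bash
cat >> h.py <<'E'
FC=np.array([.5597,-.1707]); YAW=-.298
X=np.array([np.cos(YAW),np.sin(YAW)]); Y=np.array([-X[1],X[0]])
def proj(n,P):
    p=camera_params(n); R=cv2.Rodrigues(np.array(p["rotation"]))[0]; c=(np.asarray(P)-p["position"])@R*[1,-1,-1]
    K=np.array([[p["fx"],0,p["cx"]],[0,p["fy"],p["cy"]],[0,0,1]]); return cv2.projectPoints(c,np.zeros(3),np.zeros(3),K,np.array([p["k1"],0,0,0]))[0][:,0]
def rect(tag,n,z,o=FC,hx=40,hy=75,k=4,X=X,Y=Y):
    a=np.arange(hx,-hx,-1/k)/1000; b=np.arange(hy,-hy,-1/k)/1000
    xx,yy=np.meshgrid(a,b,indexing="ij"); W=o+xx[...,None]*X+yy[...,None]*Y
    P=np.concatenate([W,np.full(xx.shape+(1,),z)],-1).reshape(-1,3)
    m=proj(n,P).reshape(*xx.shape,2).astype(np.float32)
    im=cv2.remap(cv2.imread(f"pics/{tag}_{n}.png"),m[...,0],m[...,1],cv2.INTER_CUBIC)
    for i in range(-30,31,10): cv2.line(im,(0,int((hx-i)*k)),(8 if i else 20,int((hx-i)*k)),(0,0,255),1)
    return im
E
python3 - <<'E'
from h import *
cv2.imwrite("pics/rect.png",np.clip(np.vstack([rect("a","scene",.08,hx=37),rect("a","top",.08,hx=37)]).astype(float)*1.4,0,255))
E
```

```text
[ WARN:0@0.373] global loadsave.cpp:1063 imwrite_ Unsupported depth image for selected encoder is fallbacked to CV_8U.
```

View pics/rect.png

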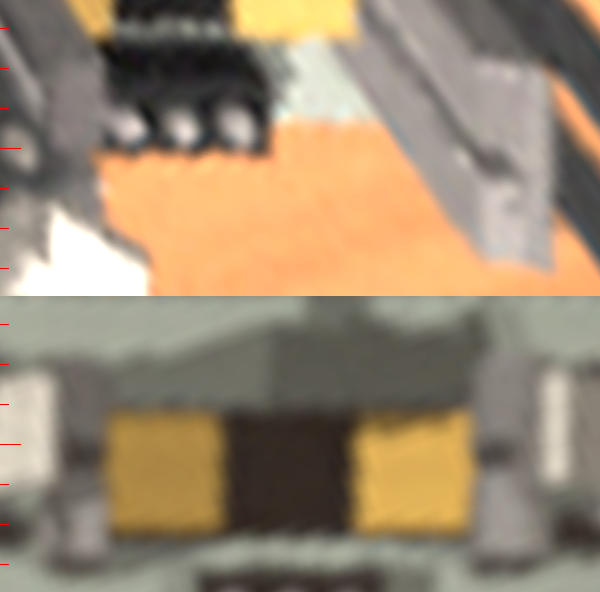

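```bash
python3 - <<'E'
from h import *
k=3.3
def o(im,x0,x1,y0,y1,hx,hy): cv2.rectangle(im,(int((hy-y1)*k),int((hx-x1)*k)),(int((hy-y0)*k),int((hx-x0)*k)),(0,255,0),1)
a=rect("a","top",.018,hx=55,hy=118,k=k); o(a,-50,50,-100,100,55,118)
b=rect("a","top",.106,hx=32,hy=118,k=k); b=np.ascontiguousarray(b)
for s in(1,-1):
  for t in(1,-1): o(b,*sorted((15*t,19*t)),*sorted((69*s,88*s)),32,118)
im=np.vstack([a,b]); im=np.clip(im.astype(float)*1.4,0,255).astype(np.uint8); print(im.shape); cv2.imwrite("pics/rect2.png",im)
E
```

```text
(575, 779, 3)
```

View pics/rect2.png

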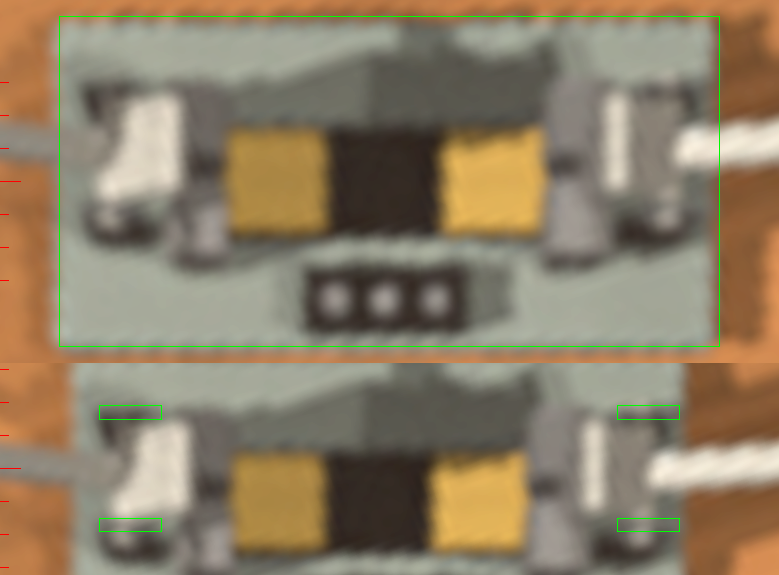

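```bash
cat >> h.py <<'E'
from scipy.spatial.transform import Rotation as Ro
def go(*tg,yang=YAW):
    s=read_state(); R0=Ro.from_rotvec(s["orientation"]).as_matrix(); g0=s["tool_pos"]+R0[:,2]*.167
    print("t",round(s["t"],2),"grasp",g0.round(4),"F",np.round(s["force"],2),"T",np.round(s["wrist_torque"],2),"op",round(s["opening"],4),"gf",round(s["gripper_force"],1))
    z=np.array([0,0,-1.]); y=np.array([np.cos(yang),np.sin(yang),0]); R1=np.column_stack([np.cross(y,z),y,z])
    for g in tg: print("xyz",(R0.T@(np.array(g)-.167*z-s["tool_pos"])).round(4),"turn",Ro.from_matrix(R0.T@R1).as_rotvec().round(4))
def fr(x,y,z): return [*(FC+x*X+y*Y),z]
E
python3 -c "
from h import *
go([.5085,.187,.22],[.5085,.187,.098],yang=-.196)"
```

```text
t 0.1 grasp [0.2244 0.5559 0.2368] F [-0.   -0.71 -0.59] T [-0.02  0.03  0.05] op 0.0932 gf 0.0
xyz [-0.4015 -0.2359  0.0171] turn [-1.500e-03  1.000e-03  1.383e+00]
xyz [-0.4016 -0.2357  0.1391] turn [-1.500e-03  1.000e-03  1.383e+00]
```

Emit:
{"api": "carry_out", "payload": {"targets": [{"hand":40,"x":-0.05,"y":-0.029,"z":0,"az":0.17},{"hand":40,"x":-0.1,"y":-0.058,"z":0,"az":0.34},{"hand":40,"x":-0.15,"y":-0.088,"z":0,"az":0.52},{"hand":40,"x":-0.2,"y":-0.118,"z":0,"az":0.69},{"hand":40,"x":-0.25,"y":-0.147,"z":0,"az":0.86},{"hand":40,"x":-0.3,"y":-0.176,"z":0,"az":1.04},{"hand":40,"x":-0.35,"y":-0.206,"z":0,"az":1.21},{"hand":40,"x":-0.4015,"y":-0.2359,"z":0.01,"az":1.383}]}}

```text
schema error: expected keys hand, x, y, z, ax, ay, az
```

Emit:
{"api": "carry_out", "payload": {"targets": [{"x":0,"y":0,"z":0}]}}

```text
schema error: expected keys hand, x, y, z, ax, ay, az
```

```bash
python3 -c "
from h import *
go([.5085,.187,.13],[.5085,.187,.098],yang=-.196)"
```

```text
t 0.1 grasp [0.2244 0.5559 0.2368] F [-0.   -0.71 -0.59] T [-0.02  0.03  0.05] op 0.0932 gf 0.0
xyz [-0.4016 -0.2358  0.1071] turn [-1.500e-03  1.000e-03  1.383e+00]
xyz [-0.4016 -0.2357  0.1391] turn [-1.500e-03  1.000e-03  1.383e+00]
```

Emit:
{"api": "carry_out", "payload": {"targets": [{"hand":40,"x":-0.05,"y":-0.029,"z":0,"ax":0,"ay":0,"az":0.17},{"hand":40,"x":-0.1,"y":-0.058,"z":0,"ax":0,"ay":0,"az":0.34},{"hand":40,"x":-0.15,"y":-0.088,"z":0,"ax":0,"ay":0,"az":0.52},{"hand":40,"x":-0.2,"y":-0.118,"z":0,"ax":0,"ay":0,"az":0.69},{"hand":40,"x":-0.25,"y":-0.147,"z":0,"ax":0,"ay":0,"az":0.86},{"hand":40,"x":-0.3,"y":-0.176,"z":0,"ax":0,"ay":0,"az":1.04},{"hand":40,"x":-0.35,"y":-0.206,"z":0,"ax":0,"ay":0,"az":1.21},{"hand":40,"x":-0.4015,"y":-0.2359,"z":0.01,"ax":0,"ay":0,"az":1.383}]}}

```text
t: 1.1
tool_pos: [0.5096, 0.1857, 0.3953]
orientation: [2.433, 1.986, 0.002]
force: [0.5, 0.7, 0.0]
opening: 0.037
gripper_force: 0.0
```

Emit:
{"api": "carry_out", "payload": {"targets": [{"hand":40,"x":0,"y":0,"z":0,"ax":0,"ay":0,"az":0},{"hand":40,"x":0,"y":0,"z":0,"ax":0,"ay":0,"az":0}]}}

```text
t: 1.35
tool_pos: [0.5084, 0.1873, 0.3943]
orientation: [-2.427, -1.993, 0.001]
force: [0.4, 0.6, 0.6]
opening: 0.0376
gripper_force: 0.0
```

```bash
python3 -c "
from h import *
snap('b')
go([.5085,.187,.13],[.5085,.187,.098],yang=-.196)
s=cv2.imread('pics/b_scene.png');t=cv2.imread('pics/b_top.png')
r=lambda im,x,y,w,h,k:cv2.resize(im[y:y+h,x:x+w],None,fx=k,fy=k,interpolation=cv2.INTER_CUBIC)
cv2.imwrite('pics/crop2.png',np.hstack([r(s,340,150,100,130,4),r(t,130,150,100,130,4)]))"
```

```text
t 1.45 grasp [0.508  0.1883 0.2278] F [ 0.22  0.45 -1.05] T [-0.06  0.06 -0.02] op 0.0368 gf 0.0
xyz [-0.0012  0.0007  0.0978] turn [-0.0004 -0.0003  0.0022]
xyz [-0.0012  0.0008  0.1298] turn [-0.0004 -0.0003  0.0022]
```

View pics/crop2.png

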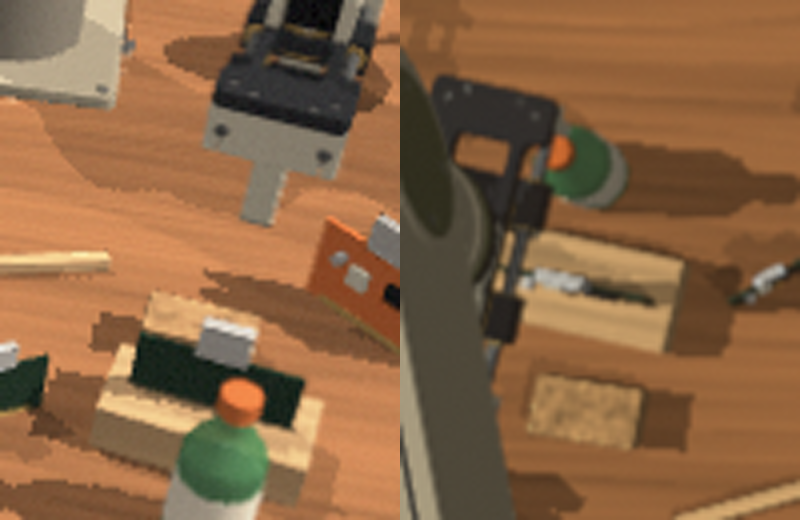

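```bash
python3 -c "
from h import *
c=cloud('b','scene')
for v in (192,196,200,203): print([c[v,u].round(3) for u in (401,404,407)])
c=c.reshape(-1,3);P=c[(np.hypot(c[:,0]-.53,c[:,1]-.187)<.05)&(c[:,2]>.2)&(c[:,2]<.245)];print(len(P),fit(P),P.mean(0),P.min(0))
"
```

```text
[array([ 0.169,  0.224, -0.002]), array([0.54 , 0.176, 0.252]), array([0.54 , 0.182, 0.254])]
[array([0.196, 0.223, 0.001]), array([0.539, 0.178, 0.241]), array([0.543, 0.184, 0.244])]
[array([0.539, 0.174, 0.228]), array([0.542, 0.18 , 0.231]), array([0.544, 0.186, 0.234])]
[array([0.54 , 0.175, 0.22 ]), array([0.541, 0.182, 0.223]), array([0.541, 0.189, 0.223])]
84 (array([514.7, 186.9,  18.1,  59.9,  81. ]), 84) [0.53872825 0.18303258 0.22845281] [0.48652286 0.17395234 0.20671933]
```

Emit:
{"api": "carry_out", "payload": {"targets": [{"hand":40,"x":-0.001,"y":0.0008,"z":0.03,"ax":0,"ay":0,"az":0.002},{"hand":40,"x":-0.001,"y":0.0008,"z":0.06,"ax":0,"ay":0,"az":0.002},{"hand":40,"x":-0.001,"y":0.0008,"z":0.09,"ax":0,"ay":0,"az":0.002},{"hand":40,"x":-0.001,"y":0.0008,"z":0.115,"ax":0,"ay":0,"az":0.002},{"hand":40,"x":-0.001,"y":0.0008,"z":0.13,"ax":0,"ay":0,"az":0.002},{"hand":40,"x":-0.001,"y":0.0008,"z":0.13,"ax":0,"ay":0,"az":0.002}]}}

```text
t: 2.2
tool_pos: [0.5084, 0.1868, 0.2639]
orientation: [-2.428, -1.992, 0.003]
force: [-0.3, 0.5, -0.6]
opening: 0.037
gripper_force: 0.0
```

Emit:
{"api": "carry_out", "payload": {"targets": [{"hand":25,"x":0,"y":0,"z":0,"ax":0,"ay":0,"az":0},{"hand":15,"x":0,"y":0,"z":0,"ax":0,"ay":0,"az":0},{"hand":5,"x":0,"y":0,"z":0,"ax":0,"ay":0,"az":0},{"hand":0,"x":0,"y":0,"z":0,"ax":0,"ay":0,"az":0},{"hand":0,"x":0,"y":0,"z":0,"ax":0,"ay":0,"az":0},{"hand":0,"x":0,"y":0,"z":0,"ax":0,"ay":0,"az":0}], "newtons": 20}}

```text
t: 2.95
tool_pos: [0.5091, 0.1863, 0.2656]
orientation: [-2.43, -1.991, 0.0]
force: [-4.4, 1.1, 6.4]
opening: 0.0106
gripper_force: 19.9
```

```bash
python3 -c "
from h import *
go([.5085,.187,.098],yang=-.196)"
```

```text
t 2.95 grasp [0.509  0.1864 0.0986] F [-4.42  1.13  6.4 ] T [0.06 1.12 0.09] op 0.0106 gf 19.9
xyz [ 0.0006 -0.0007  0.0006] turn [-0.0005 -0.0004 -0.002 ]
```

Emit:
{"api": "carry_out", "payload": {"targets": [{"hand":0,"x":0,"y":-0.0007,"z":-0.01,"ax":0,"ay":0,"az":0},{"hand":0,"x":0,"y":-0.0007,"z":-0.02,"ax":0,"ay":0,"az":0},{"hand":0,"x":0,"y":-0.0007,"z":-0.03,"ax":0,"ay":0,"az":0},{"hand":0,"x":0,"y":-0.0007,"z":-0.055,"ax":0,"ay":0,"az":0},{"hand":0,"x":0,"y":-0.0007,"z":-0.085,"ax":0,"ay":0,"az":0},{"hand":0,"x":0,"y":-0.0007,"z":-0.12,"ax":0,"ay":0,"az":0},{"hand":0,"x":0,"y":-0.0007,"z":-0.15,"ax":0,"ay":0,"az":0},{"hand":0,"x":0,"y":-0.0007,"z":-0.16,"ax":0,"ay":0,"az":0}]}}

```text
t: 3.95
tool_pos: [0.5093, 0.1863, 0.4283]
orientation: [2.428, 1.989, 0.009]
force: [0.5, 0.3, -1.5]
opening: 0.0096
gripper_force: 20.0
```

```bash
python3 -c "
from h import *
FC=fr(-.0038,.0017,0)
go([FC[0],FC[1],.26]);print(FC)"
```

```text
t 3.95 grasp [0.5103 0.1865 0.2613] F [ 0.49  0.28 -1.5 ] T [-0.03  0.1  -0.01] op 0.0096 gf 20.0
xyz [-0.338   0.1162  0.0011] turn [ 0.0056 -0.0027  0.0996]
[np.float64(0.5565666178544625), np.float64(-0.16795921246171336), 0]
```

Emit:
{"api": "carry_out", "payload": {"targets": [{"hand":0,"x":-0.04,"y":0.0138,"z":0,"ax":0,"ay":0,"az":0.013},{"hand":0,"x":-0.09,"y":0.031,"z":0,"ax":0,"ay":0,"az":0.027},{"hand":0,"x":-0.14,"y":0.048,"z":0,"ax":0,"ay":0,"az":0.042},{"hand":0,"x":-0.19,"y":0.065,"z":0,"ax":0,"ay":0,"az":0.057},{"hand":0,"x":-0.24,"y":0.0825,"z":0,"ax":0,"ay":0,"az":0.072},{"hand":0,"x":-0.29,"y":0.0997,"z":0,"ax":0,"ay":0,"az":0.086},{"hand":0,"x":-0.325,"y":0.1117,"z":0,"ax":0,"ay":0,"az":0.096},{"hand":0,"x":-0.338,"y":0.1162,"z":0,"ax":0,"ay":0,"az":0.1}]}}

```text
t: 4.95
tool_pos: [0.5558, -0.1702, 0.4238]
orientation: [-2.529, -1.863, 0.001]
force: [0.3, 0.5, -0.9]
opening: 0.0101
gripper_force: 20.0
```

Emit:
{"api": "carry_out", "payload": {"targets": [{"hand":0,"x":0,"y":0,"z":0,"ax":0,"ay":0,"az":0},{"hand":0,"x":0,"y":0,"z":0,"ax":0,"ay":0,"az":0}]}}

```text
t: 5.2
tool_pos: [0.556, -0.1668, 0.4245]
orientation: [-2.525, -1.868, -0.0]
force: [-0.0, 0.0, -1.2]
opening: 0.01
gripper_force: 20.0
```

```bash
python3 -c "
from h import *
snap('c')
F=fr(-.0038,.0017,0)
go([F[0],F[1],.195])
for n in ('scene','top'):
  c=cloud('c',n).reshape(-1,3)
  P=c[(np.hypot(c[:,0]-F[0],c[:,1]-F[1])<.062)&(c[:,2]>.19)&(c[:,2]<.232)]
  D=P[:,:2]-FC; print(n,len(P),fit(P),P.min(0).round(4),'fx',np.median(D@X).round(4),'fy',np.percentile(D@Y,[0,2,98,100]).round(4), np.polyfit(D@Y,D@X,1).round(4))
s=cv2.imread('pics/c_scene.png');cv2.imwrite('pics/crop3.png',cv2.resize(s[130:280,180:340],None,fx=4,fy=4,interpolation=cv2.INTER_CUBIC))"
```

```text
t 5.3 grasp [ 0.5561 -0.1666  0.2578] F [ 0.05  0.41 -0.55] T [-0.07  0.08  0.03] op 0.01 gf 20.0
xyz [-0.0011  0.0009  0.0628] turn [ 0.0001 -0.0002  0.0017]
scene 527 (array([ 557.9, -165.3,  111.7,    7.6,   74.3]), 527) [ 0.5397 -0.2183  0.19  ] fx -0.0035 fy [-0.0513 -0.0488  0.0587  0.0605] [-0.0026 -0.0036]
top 22 (array([ 551.9, -164.2,  108.1,    9.6,   72.9]), 22) [ 0.54   -0.2173  0.1914] fx -0.0052 fy [-0.0501 -0.0501  0.0579  0.058 ] [-0.0049 -0.0057]
```

View pics/crop3.png

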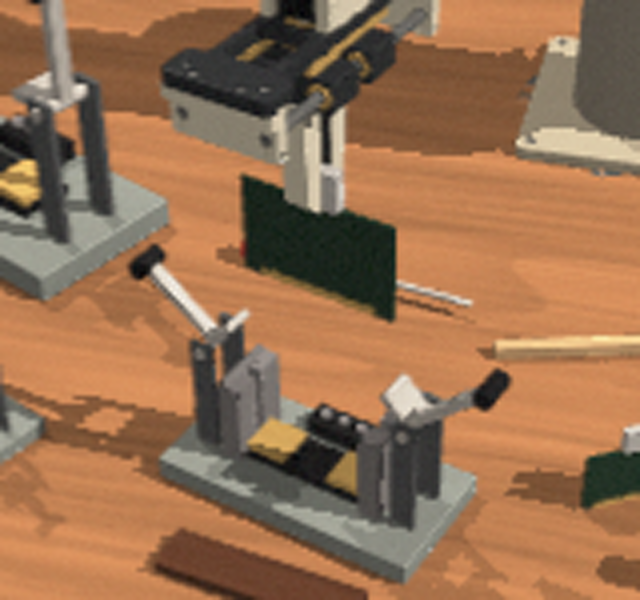

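Emit:
{"api": "carry_out", "payload": {"targets": [{"hand":0,"x":-0.0018,"y":0.0015,"z":0.015,"ax":0,"ay":0,"az":0},{"hand":0,"x":-0.0018,"y":0.0015,"z":0.03,"ax":0,"ay":0,"az":0},{"hand":0,"x":-0.0018,"y":0.0015,"z":0.045,"ax":0,"ay":0,"az":0},{"hand":0,"x":-0.0018,"y":0.0015,"z":0.06,"ax":0,"ay":0,"az":0},{"hand":0,"x":-0.0018,"y":0.0015,"z":0.07,"ax":0,"ay":0,"az":0},{"hand":0,"x":-0.0018,"y":0.0015,"z":0.076,"ax":0,"ay":0,"az":0},{"hand":0,"x":-0.0018,"y":0.0015,"z":0.076,"ax":0,"ay":0,"az":0}]}}

```text
t: 6.18
tool_pos: [0.5568, -0.1701, 0.3484]
orientation: [-2.526, -1.867, 0.0]
force: [0.5, -0.6, -1.3]
opening: 0.0101
gripper_force: 20.0
```

```bash
python3 -c "
from h import *
snap('d')
F=fr(-.0038,.0017,0)
go([F[0],F[1],.16])
s=cv2.imread('pics/d_scene.png');a=cv2.resize(s[180:270,200:300],None,fx=6,fy=6,interpolation=cv2.INTER_CUBIC)
cv2.imwrite('pics/crop4.png',np.clip(a*1.3,0,255).astype(np.uint8))"
```

```text
t 6.28 grasp [ 0.5572 -0.1703  0.1823] F [ 0.22 -0.1  -0.77] T [-0.09  0.06 -0.04] op 0.0098 gf 20.0
xyz [ 0.002  -0.0011  0.0223] turn [0.0009 0.0001 0.    ]
```

View pics/crop4.png

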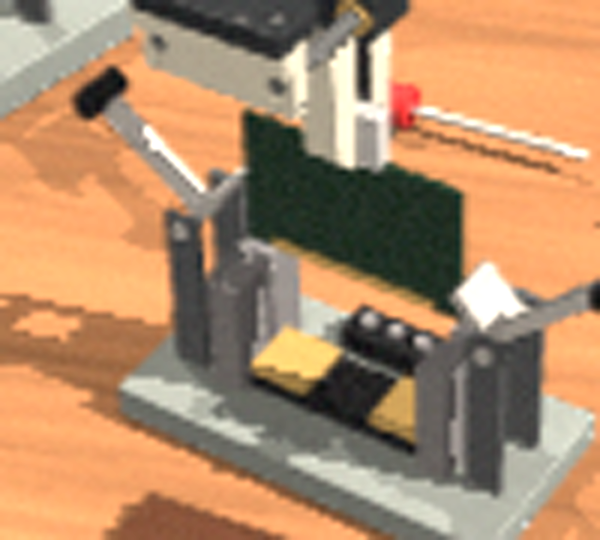

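Emit:
{"api": "carry_out", "payload": {"targets": [{"hand":0,"x":0,"y":0,"z":0.004,"ax":0,"ay":0,"az":0},{"hand":0,"x":0,"y":0,"z":0.008,"ax":0,"ay":0,"az":0},{"hand":0,"x":0,"y":0,"z":0.011,"ax":0,"ay":0,"az":0},{"hand":0,"x":0,"y":0,"z":0.013,"ax":0,"ay":0,"az":0},{"hand":0,"x":0,"y":0,"z":0.015,"ax":0,"ay":0,"az":0},{"hand":0,"x":0,"y":0,"z":0.016,"ax":0,"ay":0,"az":0},{"hand":0,"x":0,"y":0,"z":0.016,"ax":0,"ay":0,"az":0}]}}

```text
t: 7.15
tool_pos: [0.5569, -0.1701, 0.3327]
orientation: [-2.527, -1.867, 0.0]
force: [-0.3, 0.6, -1.7]
opening: 0.0098
gripper_force: 20.0
```

```bash
python3 -c "
from h import *
F=fr(-.0038,.0017,0)
go([F[0],F[1],.16])"
```

```text
t 7.15 grasp [ 0.5568 -0.1701  0.1657] F [-0.34  0.6  -1.71] T [-0.05  0.17  0.01] op 0.0098 gf 20.0
xyz [ 0.002  -0.0009  0.0057] turn [-0.0001 -0.      0.    ]
```

Emit:
{"api": "carry_out", "payload": {"targets": [{"hand":0,"x":0,"y":0,"z":0.002,"ax":0,"ay":0,"az":0},{"hand":0,"x":0,"y":0,"z":0.004,"ax":0,"ay":0,"az":0},{"hand":0,"x":0,"y":0,"z":0.006,"ax":0,"ay":0,"az":0},{"hand":0,"x":0,"y":0,"z":0.006,"ax":0,"ay":0,"az":0}]}}

```text
t: 7.65
tool_pos: [0.5567, -0.1701, 0.3264]
orientation: [-2.526, -1.867, 0.0]
force: [0.5, -0.4, -0.2]
opening: 0.0102
gripper_force: 20.0
```

```bash
python3 -c "
from h import *
F=fr(-.0038,.0017,0)
go([F[0],F[1],.16])"
```

```text
t 7.65 grasp [ 0.5567 -0.17    0.1594] F [ 0.46 -0.35 -0.23] T [-0.06  0.14  0.08] op 0.0102 gf 20.0
xyz [ 0.002  -0.0008 -0.0006] turn [-0.0006 -0.0001 -0.    ]
```

Emit:
{"api": "carry_out", "payload": {"targets": [{"hand":0,"x":0,"y":0,"z":0.002,"ax":0,"ay":0,"az":0},{"hand":0,"x":0,"y":0,"z":0.004,"ax":0,"ay":0,"az":0},{"hand":0,"x":0,"y":0,"z":0.006,"ax":0,"ay":0,"az":0},{"hand":0,"x":0,"y":0,"z":0.008,"ax":0,"ay":0,"az":0},{"hand":0,"x":0,"y":0,"z":0.01,"ax":0,"ay":0,"az":0},{"hand":0,"x":0,"y":0,"z":0.012,"ax":0,"ay":0,"az":0},{"hand":0,"x":0,"y":0,"z":0.012,"ax":0,"ay":0,"az":0}]}}

```text
t: 8.52
tool_pos: [0.5568, -0.1701, 0.3145]
orientation: [-2.526, -1.867, 0.0]
force: [1.1, -0.1, -1.5]
opening: 0.0096
gripper_force: 20.0
```

```bash
python3 -c "
from h import *
F=fr(-.0038,.0017,0)
go([F[0],F[1],.1186])"
```

```text
t 8.53 grasp [ 0.5567 -0.1701  0.1475] F [ 1.12 -0.06 -1.53] T [-0.06  0.14 -0.03] op 0.0096 gf 20.0
xyz [ 0.002  -0.0008  0.0289] turn [-0.0004 -0.      0.    ]
```

Emit:
{"api": "carry_out", "payload": {"targets": [{"hand":0,"x":0,"y":0,"z":0.003,"ax":0,"ay":0,"az":0},{"hand":0,"x":0,"y":0,"z":0.006,"ax":0,"ay":0,"az":0},{"hand":0,"x":0,"y":0,"z":0.009,"ax":0,"ay":0,"az":0},{"hand":0,"x":0,"y":0,"z":0.012,"ax":0,"ay":0,"az":0},{"hand":0,"x":0,"y":0,"z":0.015,"ax":0,"ay":0,"az":0},{"hand":0,"x":0,"y":0,"z":0.018,"ax":0,"ay":0,"az":0},{"hand":0,"x":0,"y":0,"z":0.021,"ax":0,"ay":0,"az":0},{"hand":0,"x":0,"y":0,"z":0.023,"ax":0,"ay":0,"az":0}]}}

```text
t: 9.52
tool_pos: [0.5568, -0.1701, 0.2915]
orientation: [-2.526, -1.867, 0.0]
force: [-0.6, 0.3, -1.8]
opening: 0.0096
gripper_force: 20.0
```

Emit:
{"api": "carry_out", "payload": {"targets": [{"hand":0,"x":0,"y":0,"z":0.001,"ax":0,"ay":0,"az":0},{"hand":0,"x":0,"y":0,"z":0.002,"ax":0,"ay":0,"az":0},{"hand":0,"x":0,"y":0,"z":0.003,"ax":0,"ay":0,"az":0},{"hand":0,"x":0,"y":0,"z":0.004,"ax":0,"ay":0,"az":0},{"hand":0,"x":0,"y":0,"z":0.004,"ax":0,"ay":0,"az":0}]}}

```text
t: 10.15
tool_pos: [0.5568, -0.1701, 0.2877]
orientation: [-2.527, -1.867, 0.0]
force: [0.6, 0.1, -1.3]
opening: 0.01
gripper_force: 20.0
```

```bash
python3 -c "
from h import *
F=fr(-.0038,.0017,0)
go([F[0],F[1],.1186])"
```

```text
t 10.15 grasp [ 0.5568 -0.1701  0.1207] F [ 0.57  0.06 -1.26] T [-0.06  0.11 -0.02] op 0.01 gf 20.0
xyz [ 0.002  -0.0009  0.0021] turn [-0.0001 -0.      0.    ]
```

Emit:
{"api": "carry_out", "payload": {"targets": [{"hand":0,"x":0,"y":0,"z":0.0005,"ax":0,"ay":0,"az":0},{"hand":0,"x":0,"y":0,"z":0.001,"ax":0,"ay":0,"az":0},{"hand":0,"x":0,"y":0,"z":0.0015,"ax":0,"ay":0,"az":0},{"hand":0,"x":0,"y":0,"z":0.0015,"ax":0,"ay":0,"az":0}]}}

```text
t: 10.65
tool_pos: [0.5568, -0.1701, 0.2862]
orientation: [-2.527, -1.867, 0.0]
force: [-0.0, -0.1, -0.2]
opening: 0.0098
gripper_force: 20.0
```

Emit:
{"api": "carry_out", "payload": {"targets": [{"hand":0,"x":0,"y":0,"z":0.0005,"ax":0,"ay":0,"az":0},{"hand":0,"x":0,"y":0,"z":0.001,"ax":0,"ay":0,"az":0},{"hand":0,"x":0,"y":0,"z":0.001,"ax":0,"ay":0,"az":0}]}}

```text
t: 11.02
tool_pos: [0.5569, -0.1702, 0.2856]
orientation: [2.526, 1.867, 0.0]
force: [-1.1, -0.0, 2.4]
opening: 0.0094
gripper_force: 20.0
```

```bash
python3 -c "
from h import *
go()"
```

```text
t 11.03 grasp [ 0.557  -0.1702  0.1186] F [-1.08 -0.01  2.37] T [0.03 0.47 0.05] op 0.0094 gf 20.0
```

Emit:
{"api": "carry_out", "payload": {"targets": [{"hand":15,"x":0,"y":0,"z":0,"ax":0,"ay":0,"az":0},{"hand":25,"x":0,"y":0,"z":0,"ax":0,"ay":0,"az":0},{"hand":40,"x":0,"y":0,"z":0,"ax":0,"ay":0,"az":0},{"hand":40,"x":0,"y":0,"z":0,"ax":0,"ay":0,"az":0},{"hand":40,"x":0,"y":0,"z":-0.02,"ax":0,"ay":0,"az":0},{"hand":40,"x":0,"y":0,"z":-0.06,"ax":0,"ay":0,"az":0},{"hand":40,"x":0,"y":0,"z":-0.11,"ax":0,"ay":0,"az":0},{"hand":40,"x":0,"y":0,"z":-0.11,"ax":0,"ay":0,"az":0}]}}

```text
t: 12.02
tool_pos: [0.5581, -0.1706, 0.4028]
orientation: [2.519, 1.862, 0.009]
force: [-0.7, 0.7, -1.4]
opening: 0.0371
gripper_force: 0.0
```

```bash
python3 -c "
from h import *
snap('e')
go()
s=cv2.imread('pics/e_scene.png');a=cv2.resize(s[180:270,200:310],None,fx=5,fy=5,interpolation=cv2.INTER_CUBIC)
cv2.imwrite('pics/crop5.png',np.clip(a*1.2,0,255).astype(np.uint8))
for n in ('scene','top'):
  w=cloud('e',n); im=cv2.imread(f'pics/e_{n}.png'); dark=(im.max(2)<50).reshape(-1); c=w.reshape(-1,3); D=c[:,:2]-FC; fx=D@X; fy=D@Y; z=c[:,2]
  P=(abs(fy)<.058)&(z>.085)&(z<.15)&(abs(fx)<.03); print(n,'board',P.sum(),np.nanpercentile(fx[P],[5,50,95]).round(4),np.percentile(fy[P],[1,99]).round(4),np.percentile(z[P],[50,99]).round(4))
  for s in (1,-1):
    P=dark&(s*fy>.105)&(s*fy<.165)&(abs(fx)<.03)&(z>.115)&(z<.17); print(s,P.sum(),'fx',np.percentile(fx[P],[2,50,98]).round(4),'fy',np.percentile(fy[P],[2,50,98]).round(4),'z',np.percentile(z[P],[2,50,98]).round(4))
"
```

```text
t 12.12 grasp [ 0.5575 -0.1704  0.2301] F [-1.    0.88 -0.71] T [-0.08  0.13 -0.01] op 0.0373 gf 0.0
scene board 298 [-0.006  -0.0012  0.0024] [-0.0572  0.0551] [0.0992 0.1269]
1 41 fx [-0.0113  0.0029  0.012 ] fy [0.128  0.1328 0.1376] z [0.1453 0.1517 0.1544]
-1 33 fx [-0.013   0.0033  0.0113] fy [-0.1328 -0.1283 -0.1247] z [0.1401 0.1458 0.1501]
top board 14 [-0.0035 -0.0022  0.0007] [0.0384 0.0544] [0.0987 0.1034]
1 29 fx [-0.0124 -0.0012  0.0084] fy [0.1253 0.1294 0.1343] z [0.1506 0.1532 0.1587]
-1 14 fx [-0.0117 -0.0021  0.0086] fy [-0.1365 -0.1335 -0.1319] z [0.1439 0.1492 0.1519]
```

View pics/crop5.png

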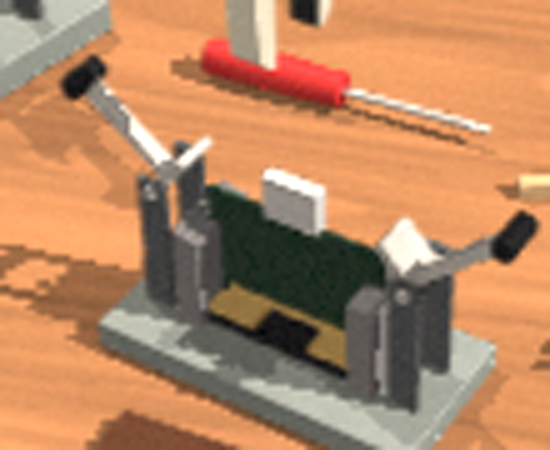

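```bash
python3 -c "
from h import *
go(fr(-.001,.131,.215),fr(-.001,.131,.149))"
```

```text
t 12.12 grasp [ 0.5575 -0.1704  0.2301] F [-1.    0.88 -0.71] T [-0.08  0.13 -0.01] op 0.0373 gf 0.0
xyz [0.1313 0.0016 0.0151] turn [0.0029 0.0003 0.    ]
xyz [0.1313 0.0015 0.0811] turn [0.0029 0.0003 0.    ]
```

Emit:
{"api": "carry_out", "payload": {"targets": [{"hand":50,"x":0.04,"y":0.0016,"z":0,"ax":0.002,"ay":0,"az":0},{"hand":50,"x":0.085,"y":0.0016,"z":0,"ax":0.002,"ay":0,"az":0},{"hand":50,"x":0.125,"y":0.0016,"z":0,"ax":0.002,"ay":0,"az":0},{"hand":50,"x":0.1313,"y":0.0016,"z":0.01,"ax":0.002,"ay":0,"az":0},{"hand":50,"x":0.1313,"y":0.0016,"z":0.03,"ax":0.002,"ay":0,"az":0},{"hand":50,"x":0.1313,"y":0.0016,"z":0.05,"ax":0.002,"ay":0,"az":0},{"hand":50,"x":0.1313,"y":0.0016,"z":0.065,"ax":0.002,"ay":0,"az":0},{"hand":50,"x":0.1313,"y":0.0016,"z":0.065,"ax":0.002,"ay":0,"az":0}]}}

```text
t: 13.12
tool_pos: [0.5961, -0.0457, 0.3278]
orientation: [-2.524, -1.863, 0.006]
force: [-0.6, 0.5, -0.5]
opening: 0.0462
gripper_force: 0.0
```

```bash
python3 -c "
from h import *
go(fr(-.001,.131,.149))"
```

```text
t 13.12 grasp [ 0.5951 -0.0455  0.1608] F [-0.61  0.52 -0.49] T [-0.09  0.07  0.03] op 0.0462 gf 0.0
xyz [0.0009 0.001  0.0118] turn [-0.0058  0.0006 -0.0011]
```

Emit:
{"api": "carry_out", "payload": {"targets": [{"hand":50,"x":0.001,"y":0.0005,"z":0.008,"ax":-0.003,"ay":0,"az":0},{"hand":50,"x":0.001,"y":0.0005,"z":0.0125,"ax":-0.003,"ay":0,"az":0},{"hand":50,"x":0.001,"y":0.0005,"z":0.0125,"ax":-0.003,"ay":0,"az":0},{"hand":32,"x":0.001,"y":0.0005,"z":0.0125,"ax":-0.003,"ay":0,"az":0},{"hand":25,"x":0.001,"y":0.0005,"z":0.0125,"ax":-0.003,"ay":0,"az":0},{"hand":15,"x":0.001,"y":0.0005,"z":0.0125,"ax":-0.003,"ay":0,"az":0},{"hand":15,"x":0.001,"y":0.0005,"z":0.0125,"ax":-0.003,"ay":0,"az":0},{"hand":15,"x":0.001,"y":0.0005,"z":0.0125,"ax":-0.003,"ay":0,"az":0}], "newtons": 28}}

```text
t: 14.12
tool_pos: [0.5973, -0.0439, 0.3179]
orientation: [-2.526, -1.867, 0.0]
force: [-4.3, 2.0, 3.1]
opening: 0.0259
gripper_force: 28.0
```

```bash
python3 -c "
from h import *
go(fr(-.001,.131,.149))
for th in np.arange(.81,-.06,-.07): print(round(th,2),(fr(0,.08+.07*np.sin(th),.099+.07*np.cos(th))@np.eye(3)).round(4), np.round(.07*(np.sin(th)-np.sin(.81)),4),np.round(-.07*(np.cos(th)-np.cos(.81)),4))"
```

```text
t 14.12 grasp [ 0.5972 -0.0439  0.1509] F [-4.29  1.96  3.1 ] T [0.26 0.91 0.01] op 0.0259 gf 28.0
xyz [-0.0012  0.0003  0.0019] turn [-0.0005 -0.0002  0.0003]
0.81 [ 0.5981 -0.0458  0.1473] 0.0 -0.0
0.74 [ 0.597  -0.0491  0.1507] -0.0035 -0.0034
0.67 [ 0.596  -0.0527  0.1539] -0.0072 -0.0066
0.6 [ 0.5948 -0.0564  0.1568] -0.0112 -0.0095
0.53 [ 0.5936 -0.0604  0.1594] -0.0153 -0.0121
0.46 [ 0.5923 -0.0645  0.1617] -0.0196 -0.0145
0.39 [ 0.591  -0.0688  0.1637] -0.0241 -0.0165
0.32 [ 0.5897 -0.0732  0.1654] -0.0287 -0.0182
0.25 [ 0.5883 -0.0777  0.1668] -0.0334 -0.0196
0.18 [ 0.5869 -0.0822  0.1679] -0.0382 -0.0206
0.11 [ 0.5854 -0.0869  0.1686] -0.043 -0.0213
0.04 [ 0.584  -0.0916  0.1689] -0.0479 -0.0217
-0.03 [ 0.5826 -0.0962  0.169 ] -0.0528 -0.0217
```

Emit:
{"api": "carry_out", "payload": {"targets": [{"hand":15,"x":-0.0035,"y":-0.0005,"z":-0.0034,"ax":0,"ay":0,"az":0},{"hand":15,"x":-0.0072,"y":-0.0005,"z":-0.0066,"ax":0,"ay":0,"az":0},{"hand":15,"x":-0.0112,"y":-0.0005,"z":-0.0095,"ax":0,"ay":0,"az":0},{"hand":15,"x":-0.0153,"y":-0.0005,"z":-0.0121,"ax":0,"ay":0,"az":0},{"hand":15,"x":-0.0153,"y":-0.0005,"z":-0.0121,"ax":0,"ay":0,"az":0}]}}

```text
t: 14.75
tool_pos: [0.5925, -0.0588, 0.3298]
orientation: [-2.527, -1.867, -0.001]
force: [-1.6, 3.1, -1.1]
opening: 0.0254
gripper_force: 28.0
```

```bash
cat >> h.py <<'E'
def ff():
    s=read_state(); R0=Ro.from_rotvec(s["orientation"]).as_matrix(); g=s["tool_pos"]+R0[:,2]*.167
    D=g[:2]-FC; f=s["force"]; print("t",round(s["t"],2),"frame grasp",(D@X).round(4),(D@Y).round(4),g[2].round(4),"F",(f[:2]@X).round(2),(f[:2]@Y).round(2),f[2].round(2),"op",round(s["opening"],4),round(s["gripper_force"],1))
E
python3 -c "
from h import *
ff()"
```

```text
t 14.75 frame grasp -0.0015 0.1166 0.1628 F -2.42 2.49 -1.1 op 0.0254 28.0
```

Emit:
{"api": "carry_out", "payload": {"targets": [{"hand":15,"x":-0.0043,"y":0,"z":-0.0024,"ax":0,"ay":0,"az":0},{"hand":15,"x":-0.0088,"y":0,"z":-0.0044,"ax":0,"ay":0,"az":0},{"hand":15,"x":-0.0134,"y":0,"z":-0.0061,"ax":0,"ay":0,"az":0},{"hand":15,"x":-0.0181,"y":0,"z":-0.0075,"ax":0,"ay":0,"az":0},{"hand":15,"x":-0.0229,"y":0,"z":-0.0085,"ax":0,"ay":0,"az":0},{"hand":15,"x":-0.0277,"y":0,"z":-0.0092,"ax":0,"ay":0,"az":0},{"hand":15,"x":-0.0277,"y":0,"z":-0.0092,"ax":0,"ay":0,"az":0}]}}

```text
t: 15.62
tool_pos: [0.5844, -0.085, 0.3397]
orientation: [2.526, 1.867, 0.002]
force: [-4.2, 5.2, 2.5]
opening: 0.0257
gripper_force: 28.0
```

```bash
python3 -c "
from h import *
ff()"
```

```text
t 15.62 frame grasp -0.0014 0.0893 0.1727 F -5.53 3.74 2.55 op 0.0257 28.0
```

Emit:
{"api": "carry_out", "payload": {"targets": [{"hand":15,"x":-0.002,"y":-0.0007,"z":-0.0002,"ax":0,"ay":0,"az":0},{"hand":15,"x":-0.004,"y":-0.0007,"z":-0.0003,"ax":0,"ay":0,"az":0},{"hand":15,"x":-0.006,"y":-0.0007,"z":-0.0004,"ax":0,"ay":0,"az":0},{"hand":15,"x":-0.008,"y":-0.0007,"z":-0.0004,"ax":0,"ay":0,"az":0},{"hand":15,"x":-0.008,"y":-0.0007,"z":-0.0004,"ax":0,"ay":0,"az":0}]}}

```text
t: 16.25
tool_pos: [0.5819, -0.0921, 0.3405]
orientation: [2.525, 1.867, 0.004]
force: [-1.0, 6.7, 2.5]
opening: 0.0256
gripper_force: 28.0
```

```bash
python3 -c "
from h import *
ff()"
```

```text
t 16.25 frame grasp -0.0015 0.0819 0.1735 F -2.93 6.14 2.53 op 0.0256 28.0
```

Emit:
{"api": "carry_out", "payload": {"targets": [{"hand":15,"x":-0.001,"y":0,"z":0,"ax":0,"ay":0,"az":0},{"hand":15,"x":-0.002,"y":0,"z":0,"ax":0,"ay":0,"az":0},{"hand":15,"x":-0.003,"y":0,"z":0,"ax":0,"ay":0,"az":0},{"hand":15,"x":-0.003,"y":0,"z":0,"ax":0,"ay":0,"az":0}]}}

```text
t: 16.75
tool_pos: [0.581, -0.0948, 0.3406]
orientation: [2.525, 1.867, 0.005]
force: [-0.5, 8.0, 3.7]
opening: 0.0254
gripper_force: 28.0
```

```bash
python3 -c "
from h import *
ff()"
```

```text
t 16.75 frame grasp -0.0015 0.0791 0.1736 F -2.82 7.46 3.67 op 0.0254 28.0
```

Emit:
{"api": "carry_out", "payload": {"targets": [{"hand":15,"x":-0.001,"y":0,"z":0,"ax":0,"ay":0,"az":0},{"hand":15,"x":-0.002,"y":0,"z":0,"ax":0,"ay":0,"az":0},{"hand":15,"x":-0.003,"y":0,"z":0,"ax":0,"ay":0,"az":0},{"hand":15,"x":-0.003,"y":0,"z":0,"ax":0,"ay":0,"az":0}]}}

```text
t: 17.25
tool_pos: [0.5802, -0.0977, 0.3407]
orientation: [2.525, 1.867, 0.005]
force: [-1.2, 8.3, 4.1]
opening: 0.0255
gripper_force: 28.0
```

```bash
python3 -c "
from h import *
ff()"
```

```text
t 17.25 frame grasp -0.0015 0.0761 0.1737 F -3.61 7.57 4.09 op 0.0255 28.0
```

Emit:
{"api": "carry_out", "payload": {"targets": [{"hand":15,"x":-0.001,"y":0,"z":0,"ax":0,"ay":0,"az":0},{"hand":15,"x":-0.002,"y":0,"z":0,"ax":0,"ay":0,"az":0},{"hand":15,"x":-0.003,"y":0,"z":0,"ax":0,"ay":0,"az":0},{"hand":15,"x":-0.003,"y":0,"z":0,"ax":0,"ay":0,"az":0}]}}

```text
t: 17.75
tool_pos: [0.5793, -0.1005, 0.3406]
orientation: [2.525, 1.867, 0.005]
force: [0.0, 7.9, 3.4]
opening: 0.0251
gripper_force: 28.0
```

```bash
python3 -c "
from h import *
ff()"
```

```text
t 17.75 frame grasp -0.0015 0.0732 0.1736 F -2.27 7.56 3.43 op 0.0251 28.0
```

```bash
python3 -c "
from h import *
snap('f')
ff()
s=cv2.imread('pics/f_scene.png');a=cv2.resize(s[170:270,200:310],None,fx=6,fy=6,interpolation=cv2.INTER_CUBIC)
cv2.imwrite('pics/crop6.png',np.clip(a*1.2,0,255).astype(np.uint8))"
```

```text
t 17.85 frame grasp -0.0015 0.0732 0.1736 F -3.82 7.61 4.21 op 0.0253 28.0
```

View pics/crop6.png

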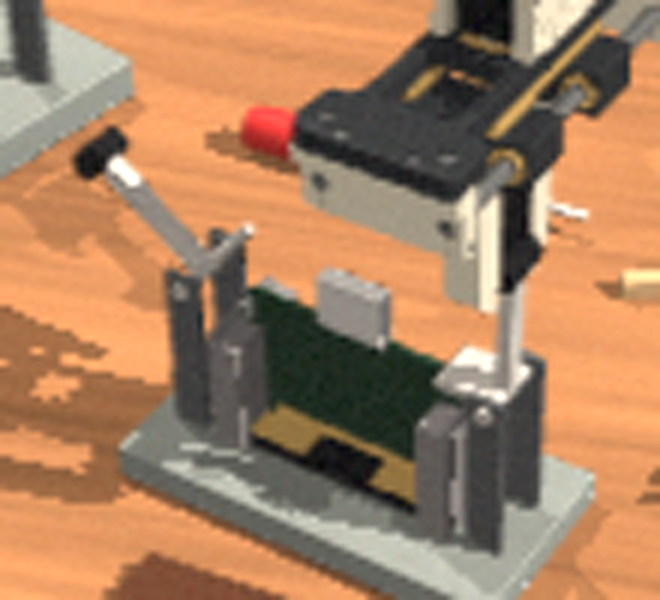

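```bash
python3 -c "
from h import *
for n in('scene','top'):
  c=cloud('f',n).reshape(-1,3); D=c[:,:2]-FC; fx=D@X; fy=D@Y; z=c[:,2]
  for a in np.arange(.108,.18,.006):
    P=(abs(fx)<.016)&(fy>.06)&(fy<.11)&(z>a)&(z<a+.006); 
    if P.sum(): print(n,a.round(3),P.sum(),'fy',np.percentile(fy[P],[0,50,100]).round(4),'fx',np.median(fx[P]).round(4))
"
```

```text
scene 0.108 9 fy [0.0769 0.0833 0.0841] fx 0.0023
scene 0.114 7 fy [0.0769 0.0823 0.0852] fx 0.0024
scene 0.12 9 fy [0.0766 0.0822 0.0857] fx 0.0017
scene 0.126 6 fy [0.0796 0.0836 0.0847] fx 0.002
scene 0.132 8 fy [0.0794 0.0832 0.0855] fx 0.0016
scene 0.138 6 fy [0.08   0.0831 0.0854] fx 0.0021
scene 0.144 7 fy [0.0798 0.0839 0.0855] fx 0.0036
scene 0.15 7 fy [0.0799 0.0829 0.0854] fx 0.0037
scene 0.156 9 fy [0.0685 0.0848 0.0855] fx 0.003
scene 0.162 9 fy [0.0697 0.0827 0.0877] fx 0.0095
scene 0.168 28 fy [0.0686 0.0858 0.0892] fx -0.0016
scene 0.174 32 fy [0.0693 0.0809 0.0881] fx -0.0063
```

Emit:
{"api": "carry_out", "payload": {"targets": [{"hand":50,"x":0,"y":-0.0003,"z":0,"ax":0,"ay":0,"az":0},{"hand":50,"x":0,"y":-0.0003,"z":0,"ax":0,"ay":0,"az":0},{"hand":50,"x":0.004,"y":-0.0003,"z":0.001,"ax":0,"ay":0,"az":0},{"hand":50,"x":0.009,"y":-0.0003,"z":0.003,"ax":0,"ay":0,"az":0},{"hand":30,"x":0.009,"y":-0.0003,"z":0.003,"ax":0,"ay":0,"az":0},{"hand":15,"x":0.009,"y":-0.0003,"z":0.003,"ax":0,"ay":0,"az":0},{"hand":15,"x":0.009,"y":-0.0003,"z":0.003,"ax":0,"ay":0,"az":0},{"hand":15,"x":0.009,"y":-0.0003,"z":0.003,"ax":0,"ay":0,"az":0}], "newtons": 38}}

```text
t: 18.85
tool_pos: [0.5815, -0.0927, 0.3365]
orientation: [2.526, 1.866, 0.002]
force: [4.9, -0.9, -2.0]
opening: 0.0255
gripper_force: 38.0
```

```bash
python3 -c "
from h import *
ff()"
```

```text
t 18.85 frame grasp -0.0018 0.081 0.1695 F 4.99 0.59 -1.97 op 0.0255 38.0
```

Emit:
{"api": "carry_out", "payload": {"targets": [{"hand":15,"x":-0.001,"y":0,"z":0,"ax":0,"ay":0,"az":0},{"hand":15,"x":-0.002,"y":0,"z":0,"ax":0,"ay":0,"az":0},{"hand":15,"x":-0.002,"y":0,"z":0,"ax":0,"ay":0,"az":0}]}}

```text
t: 19.23
tool_pos: [0.5811, -0.0937, 0.3365]
orientation: [2.526, 1.867, 0.005]
force: [6.8, 4.9, -3.4]
opening: 0.0257
gripper_force: 38.0
```

```bash
python3 -c "
from h import *
ff()"
```

```text
t 19.23 frame grasp -0.0018 0.0803 0.1695 F 5.04 6.64 -3.42 op 0.0257 38.0
```

Emit:
{"api": "carry_out", "payload": {"targets": [{"hand":15,"x":-0.001,"y":0,"z":0,"ax":0,"ay":0,"az":0},{"hand":15,"x":-0.002,"y":0,"z":0,"ax":0,"ay":0,"az":0},{"hand":15,"x":-0.002,"y":0,"z":0,"ax":0,"ay":0,"az":0}]}}

```text
t: 19.6
tool_pos: [0.5807, -0.0951, 0.3365]
orientation: [-2.525, -1.868, -0.006]
force: [7.0, 7.4, -1.9]
opening: 0.0255
gripper_force: 38.0
```

```bash
python3 -c "
from h import *
ff()"
```

```text
t 19.6 frame grasp -0.0018 0.079 0.1695 F 4.49 9.1 -1.94 op 0.0255 38.0
```

Emit:
{"api": "carry_out", "payload": {"targets": [{"hand":50,"x":0.001,"y":0.0003,"z":0,"ax":0,"ay":0,"az":0},{"hand":50,"x":0.001,"y":0.0003,"z":0,"ax":0,"ay":0,"az":0},{"hand":50,"x":0.001,"y":0.0003,"z":-0.025,"ax":0,"ay":0,"az":0},{"hand":50,"x":0.001,"y":0.0003,"z":-0.055,"ax":0,"ay":0,"az":0},{"hand":50,"x":-0.05,"y":0.0003,"z":-0.055,"ax":0,"ay":0,"az":0},{"hand":50,"x":-0.1,"y":0.0003,"z":-0.055,"ax":0,"ay":0,"az":0},{"hand":50,"x":-0.15,"y":0.0003,"z":-0.055,"ax":0,"ay":0,"az":0},{"hand":50,"x":-0.2,"y":0.0003,"z":-0.055,"ax":0,"ay":0,"az":0}]}}

```text
t: 20.6
tool_pos: [0.5207, -0.2892, 0.3916]
orientation: [2.526, 1.866, 0.0]
force: [1.0, 0.1, 0.2]
opening: 0.0467
gripper_force: 0.0
```

Emit:
{"api": "carry_out", "payload": {"targets": [{"hand":50,"x":0,"y":0,"z":0,"ax":0,"ay":0,"az":0},{"hand":50,"x":0,"y":0,"z":0,"ax":0,"ay":0,"az":0}]}}

```text
t: 20.85
tool_pos: [0.5214, -0.2876, 0.3914]
orientation: [2.527, 1.866, 0.001]
force: [0.3, 0.0, 0.1]
opening: 0.0466
gripper_force: 0.0
```

```bash
python3 -c "
from h import *
ff(); go(fr(-.0015,-.131,.145))"
```

```text
t 20.85 frame grasp -0.0021 -0.1229 0.2244 F 0.3 0.1 0.12 op 0.0466 0.0
t 20.85 grasp [ 0.5216 -0.2876  0.2244] F [0.32 0.01 0.12] T [-0.04  0.09  0.01] op 0.0466 gf 0.0
xyz [-0.008   0.0007  0.0794] turn [ 0.0006 -0.0004 -0.0009]
```

Emit:
{"api": "carry_out", "payload": {"targets": [{"hand":50,"x":-0.0075,"y":0.0005,"z":0.02,"ax":0,"ay":0,"az":0},{"hand":50,"x":-0.0075,"y":0.0005,"z":0.045,"ax":0,"ay":0,"az":0},{"hand":50,"x":-0.0075,"y":0.0005,"z":0.068,"ax":0,"ay":0,"az":0},{"hand":50,"x":-0.0075,"y":0.0005,"z":0.079,"ax":0,"ay":0,"az":0},{"hand":50,"x":-0.0075,"y":0.0005,"z":0.079,"ax":0,"ay":0,"az":0},{"hand":32,"x":-0.0075,"y":0.0005,"z":0.079,"ax":0,"ay":0,"az":0},{"hand":20,"x":-0.0075,"y":0.0005,"z":0.079,"ax":0,"ay":0,"az":0},{"hand":15,"x":-0.0075,"y":0.0005,"z":0.079,"ax":0,"ay":0,"az":0}]}}

```text
t: 21.85
tool_pos: [0.5198, -0.2952, 0.3134]
orientation: [2.526, 1.866, 0.0]
force: [-3.6, 0.3, 2.9]
opening: 0.0254
gripper_force: 38.0
```

Emit:
{"api": "carry_out", "payload": {"targets": [{"hand":15,"x":0,"y":0,"z":0,"ax":0,"ay":0,"az":0},{"hand":15,"x":0,"y":0,"z":0,"ax":0,"ay":0,"az":0}]}}

```text
t: 22.1
tool_pos: [0.5198, -0.2953, 0.3133]
orientation: [2.526, 1.866, 0.0]
force: [-5.4, 1.0, 5.9]
opening: 0.0255
gripper_force: 38.0
```

```bash
python3 -c "
from h import *
ff()
for th in np.arange(.80,-.06,-.07): print(round(th,2), np.round(-.07*(np.sin(th)-np.sin(.87)),4),np.round(-.07*(np.cos(th)-np.cos(.87)),4))"
```

```text
t 22.1 frame grasp -0.0014 -0.1309 0.1463 F -5.5 -0.65 5.87 op 0.0255 38.0
0.8 0.0033 -0.0036
0.73 0.0068 -0.007
0.66 0.0106 -0.0102
0.59 0.0146 -0.013
0.52 0.0187 -0.0156
0.45 0.0231 -0.0179
0.38 0.0275 -0.0199
0.31 0.0321 -0.0215
0.24 0.0369 -0.0229
0.17 0.0417 -0.0239
0.1 0.0465 -0.0245
0.03 0.0514 -0.0248
-0.04 0.0563 -0.0248
```

Emit:
{"api": "carry_out", "payload": {"targets": [{"hand":15,"x":0.0033,"y":-0.0005,"z":-0.0036,"ax":0,"ay":0,"az":0},{"hand":15,"x":0.0068,"y":-0.0005,"z":-0.007,"ax":0,"ay":0,"az":0},{"hand":15,"x":0.0106,"y":-0.0005,"z":-0.0102,"ax":0,"ay":0,"az":0},{"hand":15,"x":0.0146,"y":-0.0005,"z":-0.013,"ax":0,"ay":0,"az":0},{"hand":15,"x":0.0187,"y":-0.0005,"z":-0.0156,"ax":0,"ay":0,"az":0},{"hand":15,"x":0.0231,"y":-0.0005,"z":-0.0179,"ax":0,"ay":0,"az":0},{"hand":15,"x":0.0231,"y":-0.0005,"z":-0.0179,"ax":0,"ay":0,"az":0}]}}

```text
t: 22.98
tool_pos: [0.5262, -0.2734, 0.3307]
orientation: [2.525, 1.865, -0.001]
force: [-1.3, -4.0, -0.4]
opening: 0.0254
gripper_force: 38.0
```

```bash
python3 -c "
from h import *
ff()"
```

```text
t 22.98 frame grasp -0.0016 -0.1083 0.1637 F -0.1 -4.17 -0.4 op 0.0254 38.0
```

Emit:
{"api": "carry_out", "payload": {"targets": [{"hand":15,"x":0.0044,"y":0,"z":-0.002,"ax":0,"ay":0,"az":0},{"hand":15,"x":0.009,"y":0,"z":-0.0036,"ax":0,"ay":0,"az":0},{"hand":15,"x":0.0138,"y":0,"z":-0.005,"ax":0,"ay":0,"az":0},{"hand":15,"x":0.0186,"y":0,"z":-0.006,"ax":0,"ay":0,"az":0},{"hand":15,"x":0.0234,"y":0,"z":-0.0066,"ax":0,"ay":0,"az":0},{"hand":15,"x":0.0234,"y":0,"z":-0.0066,"ax":0,"ay":0,"az":0}]}}

```text
t: 23.72
tool_pos: [0.533, -0.2511, 0.3381]
orientation: [2.524, 1.865, -0.0]
force: [-3.8, -4.4, 5.7]
opening: 0.025
gripper_force: 38.0
```

```bash
python3 -c "
from h import *
ff()"
```

```text
t 23.73 frame grasp -0.0015 -0.085 0.1711 F -2.38 -5.33 5.67 op 0.025 38.0
```

Emit:
{"api": "carry_out", "payload": {"targets": [{"hand":15,"x":0.002,"y":0,"z":0,"ax":0,"ay":0,"az":0},{"hand":15,"x":0.004,"y":0,"z":0,"ax":0,"ay":0,"az":0},{"hand":15,"x":0.006,"y":0,"z":0,"ax":0,"ay":0,"az":0},{"hand":15,"x":0.008,"y":0,"z":0,"ax":0,"ay":0,"az":0},{"hand":15,"x":0.008,"y":0,"z":0,"ax":0,"ay":0,"az":0}]}}

```text
t: 24.35
tool_pos: [0.5353, -0.2437, 0.3388]
orientation: [2.524, 1.864, -0.001]
force: [-6.1, -3.5, 8.4]
opening: 0.025
gripper_force: 38.0
```

```bash
python3 -c "
from h import *
ff()"
```

```text
t 24.35 frame grasp -0.0014 -0.0774 0.1718 F -4.76 -5.16 8.38 op 0.025 38.0
```

Emit:
{"api": "carry_out", "payload": {"targets": [{"hand":15,"x":0.001,"y":0,"z":0,"ax":0,"ay":0,"az":0},{"hand":15,"x":0.002,"y":0,"z":0,"ax":0,"ay":0,"az":0},{"hand":15,"x":0.003,"y":0,"z":0,"ax":0,"ay":0,"az":0},{"hand":15,"x":0.003,"y":0,"z":0,"ax":0,"ay":0,"az":0}]}}

```text
t: 24.85
tool_pos: [0.5362, -0.2409, 0.3388]
orientation: [2.524, 1.864, -0.001]
force: [-6.9, -3.8, 9.1]
opening: 0.0247
gripper_force: 38.0
```

```bash
python3 -c "
from h import *
ff()"
```

```text
t 24.85 frame grasp -0.0014 -0.0744 0.1718 F -5.49 -5.7 9.15 op 0.0247 38.0
```

Emit:
{"api": "carry_out", "payload": {"targets": [{"hand":15,"x":0.001,"y":-0.0005,"z":-0.001,"ax":0,"ay":0,"az":0},{"hand":15,"x":0.002,"y":-0.0005,"z":-0.001,"ax":0,"ay":0,"az":0},{"hand":15,"x":0.003,"y":-0.0005,"z":-0.001,"ax":0,"ay":0,"az":0},{"hand":15,"x":0.004,"y":-0.0005,"z":-0.001,"ax":0,"ay":0,"az":0},{"hand":15,"x":0.004,"y":-0.0005,"z":-0.001,"ax":0,"ay":0,"az":0}]}}

```text
t: 25.48
tool_pos: [0.5371, -0.2369, 0.3389]
orientation: [2.524, 1.864, 0.0]
force: [-1.5, -5.6, 2.7]
opening: 0.0247
gripper_force: 38.0
```

```bash
python3 -c "
from h import *
ff(); snap('g')
for n in('scene','top'):
  c=cloud('g',n).reshape(-1,3); D=c[:,:2]-FC; fx=D@X; fy=D@Y; z=c[:,2]
  for a in np.arange(.108,.186,.008):
    P=(abs(fx)<.016)&(fy<-.06)&(fy>-.11)&(z>a)&(z<a+.008); 
    if P.sum(): print(n,a.round(3),P.sum(),'fy',np.percentile(fy[P],[0,50,100]).round(4),'fx',np.median(fx[P]).round(4))
"
```

```text
t 25.48 frame grasp -0.0016 -0.0702 0.1719 F 0.21 -5.77 2.65 op 0.0247 38.0
scene 0.108 12 fy [-0.0822 -0.0749 -0.0739] fx -0.0004
scene 0.116 11 fy [-0.0822 -0.0756 -0.0738] fx 0.0006
scene 0.124 9 fy [-0.0811 -0.077  -0.0745] fx 0.0013
scene 0.132 9 fy [-0.0831 -0.0772 -0.0747] fx 0.0013
scene 0.148 7 fy [-0.0786 -0.0676 -0.0623] fx -0.0143
scene 0.156 16 fy [-0.0771 -0.0669 -0.0606] fx -0.0143
scene 0.164 19 fy [-0.0763 -0.0643 -0.0604] fx -0.0131
scene 0.172 19 fy [-0.078  -0.0702 -0.0608] fx -0.0136
scene 0.18 10 fy [-0.0763 -0.0641 -0.0602] fx -0.0142
```

Emit:
{"api": "carry_out", "payload": {"targets": [{"hand":50,"x":0,"y":0,"z":0,"ax":0,"ay":0,"az":0},{"hand":50,"x":0,"y":0,"z":0,"ax":0,"ay":0,"az":0},{"hand":50,"x":-0.004,"y":0,"z":0.001,"ax":0,"ay":0,"az":0},{"hand":50,"x":-0.009,"y":0,"z":0.0025,"ax":0,"ay":0,"az":0},{"hand":30,"x":-0.009,"y":0,"z":0.0025,"ax":0,"ay":0,"az":0},{"hand":15,"x":-0.009,"y":0,"z":0.0025,"ax":0,"ay":0,"az":0},{"hand":15,"x":-0.009,"y":0,"z":0.0025,"ax":0,"ay":0,"az":0},{"hand":15,"x":-0.009,"y":0,"z":0.0025,"ax":0,"ay":0,"az":0}]}}

```text
t: 26.58
tool_pos: [0.5347, -0.2446, 0.3355]
orientation: [2.525, 1.866, 0.002]
force: [4.9, -2.4, -2.6]
opening: 0.0256
gripper_force: 38.0
```

```bash
python3 -c "
from h import *
ff()"
```

```text
t 26.57 frame grasp -0.0018 -0.078 0.1685 F 5.36 -0.91 -2.62 op 0.0256 38.0
```

Emit:
{"api": "carry_out", "payload": {"targets": [{"hand":15,"x":0.001,"y":0,"z":0,"ax":0,"ay":0,"az":0},{"hand":15,"x":0.002,"y":0,"z":0,"ax":0,"ay":0,"az":0},{"hand":15,"x":0.003,"y":0,"z":0,"ax":0,"ay":0,"az":0},{"hand":15,"x":0.003,"y":0,"z":0,"ax":0,"ay":0,"az":0}]}}

```text
t: 27.08
tool_pos: [0.5353, -0.2427, 0.3356]
orientation: [2.524, 1.864, -0.001]
force: [3.8, -7.9, -4.0]
opening: 0.0253
gripper_force: 38.0
```

```bash
python3 -c "
from h import *
ff()"
```

```text
t 27.07 frame grasp -0.0018 -0.0764 0.1686 F 5.91 -6.46 -3.95 op 0.0253 38.0
```

Emit:
{"api": "carry_out", "payload": {"targets": [{"hand":15,"x":0.001,"y":0,"z":0,"ax":0,"ay":0,"az":0},{"hand":15,"x":0.002,"y":0,"z":0,"ax":0,"ay":0,"az":0},{"hand":15,"x":0.003,"y":0,"z":0,"ax":0,"ay":0,"az":0},{"hand":15,"x":0.003,"y":0,"z":0,"ax":0,"ay":0,"az":0}]}}

```text
t: 27.58
tool_pos: [0.536, -0.2403, 0.3356]
orientation: [2.524, 1.864, -0.002]
force: [1.9, -9.8, -2.5]
opening: 0.0256
gripper_force: 38.0
```

```bash
python3 -c "
from h import *
ff()"
```

```text
t 27.57 frame grasp -0.0018 -0.0741 0.1686 F 4.68 -8.78 -2.48 op 0.0256 38.0
```

Emit:
{"api": "carry_out", "payload": {"targets": [{"hand":50,"x":-0.001,"y":0,"z":0,"ax":0,"ay":0,"az":0},{"hand":50,"x":-0.001,"y":0,"z":0,"ax":0,"ay":0,"az":0},{"hand":50,"x":-0.001,"y":0,"z":-0.02,"ax":0,"ay":0,"az":0},{"hand":50,"x":-0.001,"y":0,"z":-0.06,"ax":0,"ay":0,"az":0},{"hand":50,"x":-0.001,"y":-0.04,"z":-0.1,"ax":0,"ay":0,"az":0},{"hand":50,"x":-0.001,"y":-0.08,"z":-0.12,"ax":0,"ay":0,"az":0},{"hand":50,"x":-0.001,"y":-0.12,"z":-0.12,"ax":0,"ay":0,"az":0},{"hand":50,"x":-0.001,"y":-0.12,"z":-0.12,"ax":0,"ay":0,"az":0}]}}

```text
t: 28.58
tool_pos: [0.4194, -0.2037, 0.4575]
orientation: [2.524, 1.865, 0.002]
force: [0.4, 0.1, -0.3]
opening: 0.0467
gripper_force: 0.0
```

```bash
python3 -c "
from h import *
snap('i')
s=cv2.imread('pics/i_scene.png');a=cv2.resize(s[170:270,200:310],None,fx=6,fy=6,interpolation=cv2.INTER_CUBIC)
cv2.imwrite('pics/crop7.png',np.clip(a*1.2,0,255).astype(np.uint8))
for n in('scene','top'):
  w=cloud('i',n);c=w.reshape(-1,3); im=cv2.imread(f'pics/i_{n}.png'); D=c[:,:2]-FC; fx=D@X; fy=D@Y; z=c[:,2]
  dark=(im.max(2)<60).reshape(-1)
  for s in(1,-1):
    P=(abs(fx)<.008)&(abs(s*fy-.08)<.03)&(z>.112)&(z<.158)
    if P.sum()>4: print(n,s,P.sum(),'tilt',np.polyfit(z[P],s*fy[P],1).round(3))
    P=dark&(abs(fx)<.02)&(abs(s*fy-.08)<.03)&(z>.155)&(z<.19)
    if P.sum()>2: print(' knob',P.sum(),np.median(fx[P]).round(4),np.percentile(fy[P],[2,50,98]).round(4),np.percentile(z[P],[2,98]).round(4))
  P=(abs(fx)<.02)&(abs(fy-.002)<.05)&(z>.07)&(z<.14); print('board top z',np.percentile(z[P],[50,95,99]).round(4))
"
```

```text
scene 1 68 tilt [0.01 0.08]
 knob 45 0.0042 [0.0777 0.0832 0.0863] [0.1652 0.1764]
scene -1 58 tilt [-0.022  0.079]
 knob 39 0.0029 [-0.0803 -0.0738 -0.0697] [0.1669 0.1767]
board top z [0.0897 0.1213 0.1233]
 knob 41 -0.0013 [0.0737 0.0798 0.0859] [0.1682 0.1786]
 knob 6 0.0088 [-0.0817 -0.0775 -0.0734] [0.1712 0.1781]
board top z [0.0944 0.1239 0.1254]
```

View pics/crop7.png

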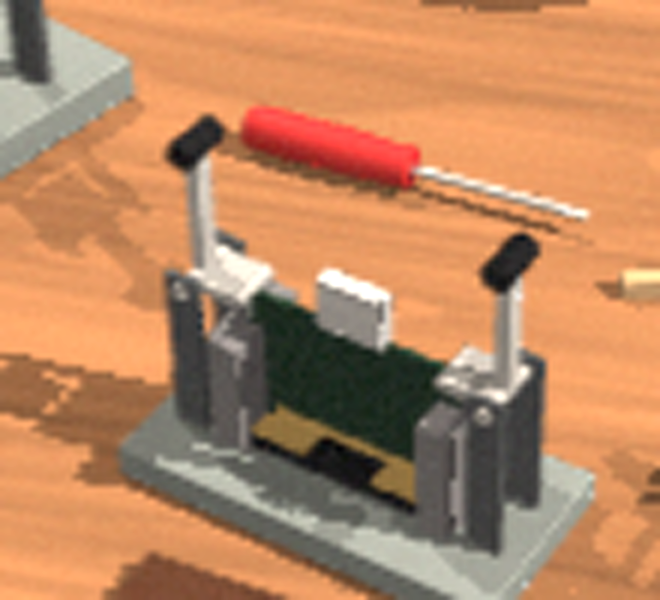

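```bash
python3 -c "
from plant import robot
print(robot.close_job())"
```

```text
the job is handed in; nothing more can be done
None
```

The board is down both card guides and pressed home, with both levers swung up to their stops. The last picture shows both levers upright and the board's top about 4 mm lower than when it first rested on the contacts. I handed the job in at about 29 s; no verdict came back.

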